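# Snap the wheel's speed-control board into its box

## Robot

A 6-joint arm with a two-finger parallel gripper is mounted at the origin on the work surface; the furniture and walls round the work are solid. World frame = base frame: x ahead of the robot, y to its left, z up, the work surface at z = 0. Lengths are in mm, angles in degrees, forces in N, time in s.
With the tool pointing down it reaches from about 300 to 850 mm from the base axis. Payload 4.2 kg.
Tool frame: the origin (TCP) lies on the centre line of the jaws, within the pads' length; the fingertips stand 14 mm ahead of it and the grasp point (between the pads) lies 5 mm behind it (env.finger_overhang is the z of the fingertips in the tool frame, in mm); z points along the fingers, y is the line along which they close (so a half turn about z gives the same grasp; the last joint's range is limited). The gripper opens to 91 mm and grips with 3 to 60 N. Pads are 32 mm wide; open, the fingers measure 118 mm over their backs; the gripper's body (76 mm by 178 mm) begins 60 mm behind the grasp point.
Start: joints at [66.349, 18.312, 89.639, -0, 72.044, -1.146], TCP at [220.101, 531.226, 195.376] pointing down, gripper open.
Joint ranges: [-177.97, 177.97], [-48.28, 115.42], [12.27, 149.76], [-77.06, 257.06], [2.81, 150.46], [-146.56, 146.56]. Speed limits (degrees/s): [147.25, 147.25, 180, 180, 180, 180].

## Interface

Orientations are given as [roll, pitch, yaw] about the fixed x, y, z axes, in that order (R = Rz(yaw) Ry(pitch) Rx(roll)).
In Python, from workcell import sensors, viewer, env gives the robot as it stands. The module is installed in compiled form; this text tells all that it offers.
- The arm moves only by the tool step_arm, never from a script. Its argument "plan" is one flat list of numbers, 6 for each row, row after row: the shift along the tool's x, y, z in cm, then the turn, a rotation vector about the tool's x, y, z in rad. In form: [x, y, z, wx, wy, wz, x, y, z, wx, wy, wz, ...]. A call has 1 to 5 rows; each row shifts and turns the commanded pose from where the row before left it, along the tool's axes as they then stand; what a row does not reach is not made up. A row lasts 1/12 s, in which the tool goes at most 41.7 mm and 7.16 degrees, less where a joint would pass 70% of its speed; a pose out of reach is approached as far as the arm can. A call is refused whole if a number of a shift passes 4.17 or a number of a turn 0.125, either way. A call with a gripper value outside its range is refused whole. "hand" is the finger opening in cm, from 0 to 9.12, set as the call begins (left out, the last holds). The fingers move at their own pace and stop on an object; "newtons" is the grip in N (left out, the last holds). Time passes only in rows, so rows that do not move let the fingers close. It gives the time, the measured TCP pose, the force, the opening and the grip force at its end, in the units of the state.
- sensors.state(): the state, without advancing time (a new reading comes with each control period).
- viewer.grab_frame(name): name is "scene" or "top" or "wrist"; returns a dict with "img" (384x512x3 uint8, red, green, blue), "fx", "fy", "cx", "cy" (pixels), "position" and "attitude" of the camera in the world. Camera axes: x right, y down, z forward; pixel columns grow to the right and rows downward; lengths in mm; the calibration is good to about 2 mm. The wrist camera is an equidistant fisheye: a pixel r from the principal point sees the ray r / f radians off the axis. A picture is of the moment at which its call begins. There is no depth.
- env.job_done(): hands the job in; it is judged then, once.
Trained networks look in a picture, given as the dict that the camera call returned (one of the last four; its "shot" number tells which), for a name from the list of things; names that differ only in an ending like _2 or _b are one class to them, and where a whole thing is asked for, a point or a joint stands for the part that bears it (a point fixed in the world has none). Each returns a list of dicts, best first, with "score" (0 to 1); they miss things now and then, are a little off and sometimes report something else, mostly with a low value. They report only what shows in the picture. A call takes as long as a camera call.
- viewer.boxes_of(name, picture): "location" ([column, row] in pixels, amid what is visible of it).
- viewer.pinpoint(name, picture): "location" ([column, row] in pixels: a listed point, or the origin of a listed thing).
The state is a dict: "time_s": time; "qpos": joint angles; "qvel": joint speeds; "effort": joint torques, N m; "ee_pos": TCP position; "ee_rot": TCP orientation; "force": force on the tool from outside, world axes, zero at the start; "torque": the same for the moment, N m; "gripper_width": finger opening in mm; "gripper_force": force on a finger pad.
Only numpy, scipy, OpenCV 4.12 (cv2) and the standard library are available. Lean on these libraries where they do the work, as an engineer would, in place of code of your own. Each camera call takes 0.05 s, during which the arm holds its last target. There are 200 camera calls.

## Task

Refit the pottery wheel's circuit board: pick it up by its heat sink, lay it into the open control box with its four holes over the four snap standoffs (terminal strip at the cable-gland end), let go of it there, and then press it down, keeping it close to level, until all four have clicked through and the board sits fully home. Leave the screwdriver, scraper, jars and rolls around it where they are.

Things in the scene. Friction and masses are not known exactly. Their poses are not given: they have to be found in the camera images.
- housing: Open lower half of a pottery wheel's control box: grey tray, 125 mm (x) by 165 mm (y), walls 3 mm thick, 36 mm high, fixed to the bench. Origin: centre of its underside. y runs along its long side towards the end wall with two black cable glands; at yaw 0, x points away from the robot. Standoffs 1 to 4 at x, y (mm) = (-38, 58), (-38, -58), (38, 50), (38, -50): the board fits only one way round.
- board: Dark green circuit board, 100 mm (x) by 140 mm (y), 4 mm thick, 0.11 to 0.23 kg, lying parts up on a fixed black foam pad (124 x 164 mm, 10 mm thick). Origin: centre of its underside; y runs along its long side to the black terminal strip, which belongs at the cable-gland end; z up out of the parts side. Holes 1 to 4, 11 mm wide, at x, y (mm) = (-38, 58), (-38, -58), (38, 50), (38, -50).
- heatsink_top (a point): Centre of the top of the board's aluminium finned heat sink, the place to grasp the board: 28 mm (board x, grasp across this) by 60 mm (board y), 26 mm high above the board's top face, 30 mm above its underside. In x there is bare flat board for 36 mm on both sides of it. Other parts (relay 16 mm high, strip 13, header 13, capacitors 22) lie within 22 mm of the board's long centre line.
- post1 (a point): Standoff 1 (near the robot, left): centre of its flat shoulder, 18 mm above the bench, where the board's underside comes to rest. Axes as the housing's. All four are alike: white nylon, flange 19 mm wide as shoulder, 9 mm neck 3.6 mm high, tip 5 mm wide with its top 20 mm above the shoulder; from the tip two sprung wings flare down and out along housing +x and -x to 14.6 mm across.
- hole1 (a point): Hole 1 of the board, belongs on standoff 1: centre of the hole at the board's underside. Axes as the board's. Laid over the tips, the holes rest on the wings with the underside about 10 mm above the shoulders; a push folds the wings until they spring out over the board's top face and lock it, top face 22 mm above the bench. Eased too early, a corner rises again; while only one corner has clicked, the opposite one stands higher.
- press1 (a point): Bare board beside hole 1, on the top face, 24 mm from the hole along the board's long side towards its middle: a flat spot at least 26 mm wide (x) and 30 mm long (y) for pushing. Pushing here clicks corner 1 down at roughly 10 to 25 N.
- post2 (a point): Standoff 2 (near the robot, right): centre of its shoulder, 18 mm above the bench, where the board's underside comes to rest. Axes as the housing's.
- hole2 (a point): Hole 2 of the board, belongs on standoff 2: centre of the hole at the board's underside. Axes as the board's.
- press2 (a point): Bare board beside hole 2, on the top face, 24 mm from the hole along the board's long side towards its middle; for pushing corner 2 down.
- post3 (a point): Standoff 3 (far, left): centre of its shoulder, 18 mm above the bench, where the board's underside comes to rest. Axes as the housing's.
- hole3 (a point): Hole 3 of the board, belongs on standoff 3: centre of the hole at the board's underside. Axes as the board's.
- press3 (a point): Bare board beside hole 3, on the top face, 24 mm from the hole along the board's long side towards its middle; for pushing corner 3 down.
- post4 (a point): Standoff 4 (far, right): centre of its shoulder, 18 mm above the bench, where the board's underside comes to rest. Axes as the housing's.
- hole4 (a point): Hole 4 of the board, belongs on standoff 4: centre of the hole at the board's underside. Axes as the board's.
- press4 (a point): Bare board beside hole 4, on the top face, 24 mm from the hole along the board's long side towards its middle; for pushing corner 4 down.
- screwdriver: Bystander, not part of the job: screwdriver, 172 mm long, 22 mm thick, lying between the two work places, pointing away from or towards the robot. Origin: centre of its underside.
- jar_cobalt: Bystander, not part of the job: closed glaze jar with a black lid, 61 mm across, 75 mm tall, standing behind the gap between the two work places. Origin: centre of its underside.
- jar_iron: Bystander, not part of the job: closed glaze jar with a red lid, 54 mm across, 70 mm tall, standing at the right side. Origin: centre of its underside.
- tape_brown: Bystander, not part of the job: roll of brown tape lying flat, 104 mm across, 48 mm tall, at the far left. Origin: centre of its underside.
- scraper: Bystander, not part of the job: clay scraper, 185 mm long, 40 mm wide, 26 mm tall, lying at the left side. Origin: centre of its underside.
- jar_celadon: Bystander, not part of the job: closed glaze jar with a black lid, 65 mm across, 62 mm tall, standing at the right side, nearer the robot. Origin: centre of its underside.
- label_roll: Bystander, not part of the job: roll of blank labels lying flat, 60 mm across, 26 mm tall, at the right side. Origin: centre of its underside.

How it is judged:
By the outcome, as a careful person would: the job done as asked, in the order asked, and still so for the second after the job is handed in, with the robot touching nothing.
It also fails if it takes over 54 s, if anything falls off the work surface, if the arm or the gripper's body presses on something with over 40 N, if the wrist force passes 120 N, or if a joint passes its speed limit or range.

## Working session

There is one attempt and no reset: what is moved stays moved. The work goes in short steps, Python scripts to look and compute and a tool call to move; the robot and the scene stay as the last step left them, time stands still between calls to the robot, and variables do not carry over. Pictures are saved under pics/ and viewed, at most 10 in all, crops included, and the job is handed in when it is done.

Besides the shell and the picture viewer there is one more tool, called after "Call:" as a command line: name --argument value ..., lists and objects as JSON in quotes. step_arm: Moves the arm, as the interface text tells. Its arguments: {"type":"object","properties":{"plan":{"type":"array","items":{"type":"number"}},"hand":{"type":"number"},"newtons":{"type":"number"}},"required":["plan"]}

```bash
mkdir -p pics; cat > h.py <<'E'
import numpy as np, cv2
from scipy.spatial.transform import Rotation as R
from workcell import sensors, viewer, env
def rot(a):
    a=np.array(a,float)
    return a if a.shape==(3,3) else R.from_euler('xyz',a,degrees=True).as_matrix()
def ray(p,uv,fish=False):
    x=(uv[0]-p['cx'])/p['fx'];y=(uv[1]-p['cy'])/p['fy']
    if fish:
        r=np.hypot(x,y);d=np.array([x/r*np.sin(r),y/r*np.sin(r),np.cos(r)]) if r>0 else np.array([0,0,1.])
    else: d=np.array([x,y,1.])
    return rot(p['attitude'])@d
def onz(p,uv,z,fish=False):
    d=ray(p,uv,fish);c=np.array(p['position'],float);return c+d*(z-c[2])/d[2]
def find(p,n,z,fish=False,k=1):
    return [(np.round(onz(p,o['location'],z,fish),1),round(o['score'],2),np.round(o['location'])) for o in viewer.pinpoint(n,p)[:k]]
def save(p,f): cv2.imwrite('pics/'+f,p['img'][:,:,::-1])
E
python3 - <<'E'
from h import *
s=sensors.state();print({k:np.round(v,2) for k,v in s.items()},env.finger_overhang)
Z=dict(housing=0,board=10,heatsink_top=40,post1=18,post2=18,post3=18,post4=18,hole1=10,hole2=10,hole3=10,hole4=10,screwdriver=0,jar_cobalt=0,scraper=0)
for c in('top','scene'):
    p=viewer.grab_frame(c);save(p,c+'0.png');print(c,p['position'],p['attitude'],p['fx'])
    for n,z in Z.items():print(n,find(p,n,z))
p=viewer.grab_frame('wrist');save(p,'w0.png');print(p['position'],p['attitude'],p['fx'],p['cx'],p['cy'])
E
```

```text
{'time_s': np.float64(0.0), 'qpos': array([66.35, 18.35, 89.71, -0.  , 72.04, -1.15]), 'qvel': array([ 0.  , -0.06,  0.11,  0.09, -0.07,  0.03]), 'effort': array([  0.  , -41.25, -23.2 ,   0.07,   0.05,  -0.  ]), 'ee_pos': array([219.87, 530.72, 194.52]), 'ee_rot': array([-179.9 ,   -0.  ,  157.49]), 'force': array([ 0.36, -0.53, -0.31]), 'torque': array([-0.01,  0.05,  0.04]), 'gripper_force': np.float64(0.0), 'gripper_width': np.float64(91.15)} 14.0
top [ 240.17873665   88.51046054 1269.82093803] [-167.65202989   -0.2299245   -89.80509731] 426.19089149529265
housing [(array([504.1, 272.9,   0. ]), 0.92, array([197., 196.]))]
board [(array([541.3, -74.8,  10. ]), 0.57, array([311., 184.]))]
heatsink_top [(array([ 494.1, -122.2,   40. ]), 0.83, array([329., 198.]))]
post1 [(array([551.4, 240.6,  18. ]), 0.87, array([207., 180.]))]
post2 [(array([551.4, 240.6,  18. ]), 0.87, array([207., 180.]))]
post3 [(array([551.4, 240.6,  18. ]), 0.87, array([207., 180.]))]
post4 [(array([551.4, 240.6,  18. ]), 0.87, array([207., 180.]))]
hole1 [(array([546.6, -74.6,  10. ]), 0.92, array([311., 18
[... 924 characters left out ...]
05., 160.]))]
post4 [(array([517.9, 327.6,  18. ]), 0.84, array([205., 160.]))]
hole1 [(array([543.4, -59.5,  10. ]), 0.88, array([293., 217.]))]
hole2 [(array([543.4, -59.5,  10. ]), 0.88, array([293., 217.]))]
hole3 [(array([543.4, -59.5,  10. ]), 0.88, array([293., 217.]))]
hole4 [(array([543.4, -59.5,  10. ]), 0.88, array([293., 217.]))]
screwdriver [(array([436.1,  74.5,   0. ]), 0.7, array([239., 215.]))]
jar_cobalt [(array([638.4,  78.5,   0. ]), 0.91, array([279., 181.]))]
scraper [(array([458.7, 429.2,   0. ]), 0.72, array([175., 158.]))]
[156.11889318 558.36695983 385.34855183] [ 1.65685324e+02 -2.10233738e-02  6.74958887e+01] 297.3186396354542 254.18376180391434 186.48056263861972
```

```bash
python3 - <<'E'
from h import *
for c in('top','scene'):
    p=viewer.grab_frame(c)
    if c=='top':
        cv2.imwrite('pics/top_c.png',cv2.resize(p['img'][130:280,100:400,::-1],None,fx=2.66,fy=2.66,interpolation=3))
    for n,z in(('post1',18),('hole1',10),('press1',14)):
        print(c,n);[print('  ',*o) for o in find(p,n,z,k=8)]
p=viewer.grab_frame('wrist')
for n,z in(('post1',18),('housing',0)):
    print(n);[print('  ',*o) for o in find(p,n,z,True,k=8)]
E
```

```text
top post1
   [553.2 248.8  18. ] 0.91 [204. 179.]
   [441.  327.9  18. ] 0.87 [176. 216.]
   [486.8 211.5  18. ] 0.72 [216. 201.]
   [535.7 344.7  18. ] 0.65 [172. 185.]
top hole1
   [ 534.6 -179.2   10. ] 0.93 [345. 186.]
   [536.  -76.8  10. ] 0.89 [312. 186.]
   [464.8 -61.1  10. ] 0.87 [307. 209.]
   [553.7 236.7  10. ] 0.7 [209. 180.]
   [ 458.8 -176.5   10. ] 0.59 [346. 211.]
   [442.8 334.5  10. ] 0.46 [175. 216.]
top press1
   [ 470.  -100.3   14. ] 0.93 [320. 207.]
   [ 530.1 -141.9   14. ] 0.82 [333. 188.]
   [ 535.5 -104.2   14. ] 0.74 [321. 186.]
   [553.5 -83.4  14. ] 0.64 [314. 180.]
   [ 459.9 -156.2   14. ] 0.61 [339. 210.]
   [441.7  66.9  14. ] 0.32 [264. 216.]
scene post1
   [547.  237.9  18. ] 0.97 [228. 168.]
   [452.9 331.6  18. ] 0.77 [190. 169.]
   [474.3 221.3  18. ] 0.76 [216. 182.]
   [531.6 342.3  18. ] 0.67 [205. 156.]
scene hole1
   [ 523.4 -173.3   10. ] 0.94 [317. 242.]
   [548.7 -66.8  10. ] 0.76 [295. 218.]
   [453.  -68.8  10. ] 0.72 [276. 236.]
   [ 461.4 -181.9   10. ] 0.7 [307. 256.]
scene press1
   [ 535.1 -146.7   14. ] 0.88 [313. 234.]
   [ 463.8 -171.5   14. ] 0.81 [305. 253.]
   [455.4 -89.1  14. ] 0.64 [282. 238.]
   [ 529.1 -104.9   14. ] 0.55 [301. 227.]
post1
housing
```

View pics/top_c.png

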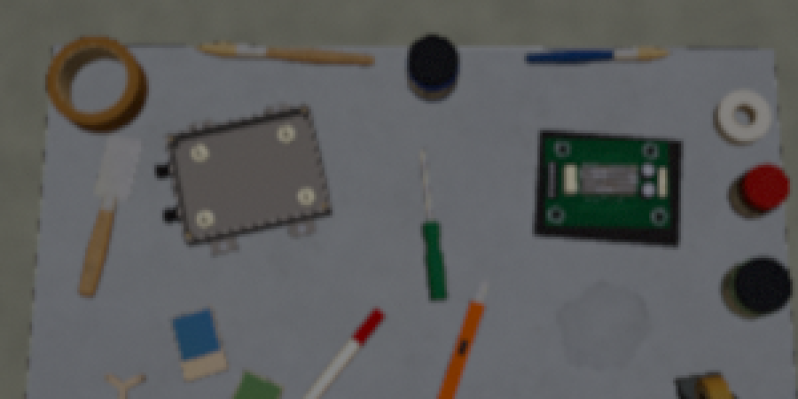

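View pics/w0.png

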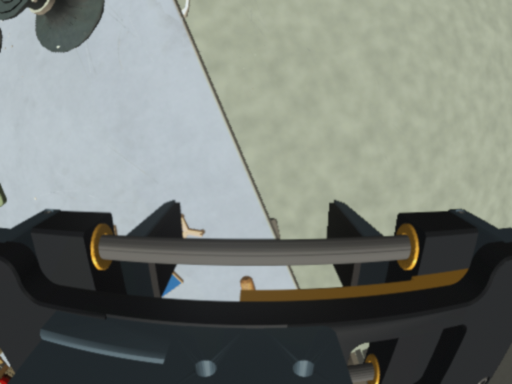

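```bash
cat >> h.py <<'E'
def plan(pos,yaw,n,start=None,tilt=None):
    """rows from the measured pose to pos, tool down, yaw (tool x heading), n equal world steps"""
    s=sensors.state()
    P=np.array(s['ee_pos']) if start is None else np.array(start[:3],float)
    M=rot(s['ee_rot']) if start is None else rot([180,0,start[3]])
    T=rot([180,0,yaw]); rv=R.from_matrix(M.T@T).as_rotvec(); dp=(np.array(pos,float)-P)/n
    rows=[]
    for i in range(n):
        rows.append(np.r_[np.round(M.T@dp/10,2),np.round(rv/n,4)]); M=M@R.from_rotvec(rv/n).as_matrix()
    for i in range(0,n,5): print(', '.join('%g'%v for r in rows[i:i+5] for v in r))
def fit(pts,obs):
    """2D rigid fit"""
    a=np.array(pts,float);b=np.array(obs,float)[:,:2];ac=a.mean(0);bc=b.mean(0)
    H=(a-ac).T@(b-bc);t=np.arctan2(H[0,1]-H[1,0],H[0,0]+H[1,1])
    Q=np.array([[np.cos(t),-np.sin(t)],[np.sin(t),np.cos(t)]]);c=bc-Q@ac
    return c,np.degrees(t),np.round(b-(a@Q.T+c),1)
HP=[(-38,58),(-38,-58),(38,50),(38,-50)]
E
python3 -c "
from h import *
print(fit(HP,[(441,328),(487,211.5),(535.7,344.7),(553,249)]))
print(fit(HP,[(465,-61),(459,-176.5),(536,-77),(534.6,-179)]))
plan([500,165,215],102,12)"
```

```text
(array([504.175, 283.3  ]), np.float64(17.58269653965664), array([[-9.4,  0.9],
       [ 1.5, -5. ],
       [10.4,  2.3],
       [-2.5,  1.9]]))
(array([ 498.65 , -123.375]), np.float64(-3.6925939851195895), array([[ 0.5,  2. ],
       [ 2. ,  2.3],
       [-3.8, -1.1],
       [ 1.2, -3.3]]))
-3.32, -1.93, -0.16, 0, -0, 0.0807, -3.47, -1.65, -0.16, 0, -0, 0.0807, -3.59, -1.37, -0.16, 0, -0, 0.0807, -3.69, -1.07, -0.16, 0, -0, 0.0807, -3.76, -0.77, -0.16, 0, -0, 0.0807
-3.81, -0.47, -0.16, 0, -0, 0.0807, -3.84, -0.16, -0.16, 0, -0, 0.0807, -3.84, 0.15, -0.16, 0, -0, 0.0807, -3.81, 0.46, -0.16, 0, -0, 0.0807, -3.76, 0.77, -0.16, 0, -0, 0.0807
-3.69, 1.07, -0.16, 0, -0, 0.0807, -3.59, 1.36, -0.16, 0, -0, 0.0807
```

Call:
step_arm --plan '[-3.32,-1.93,-0.16,0,0,0.08,-3.47,-1.65,-0.16,0,0,0.08,-3.59,-1.37,-0.16,0,0,0.08,-3.69,-1.07,-0.16,0,0,0.08,-3.76,-0.77,-0.16,0,0,0.08]' --hand 9.1

```text
time_s: 2.52
ee_pos: [337.6, 377.4, 203.5]
ee_rot: [180.0, 0.0, 134.4]
force: [0.7, 0.0, 0.2]
gripper_width: 91.1
gripper_force: 0.0
```

Call:
step_arm --plan '[-3.81,-0.47,-0.16,0,0,0.08,-3.84,-0.16,-0.16,0,0,0.08,-3.84,0.15,-0.16,0,0,0.08,-3.81,0.46,-0.16,0,0,0.08,-3.76,0.77,-0.16,0,0,0.08]'

```text
time_s: 2.93
ee_pos: [455.1, 225.2, 211.7]
ee_rot: [180.0, -0.0, 111.4]
force: [1.0, 0.8, 0.4]
gripper_width: 91.0
gripper_force: 0.0
```

Call:
step_arm --plan '[-3.69,1.07,-0.16,0,0,0.08,-3.59,1.36,-0.16,0,0,0.08,0,0,0,0,0,0,0,0,0,0,0,0]'

```text
time_s: 3.27
ee_pos: [502.3, 164.7, 214.4]
ee_rot: [-180.0, -0.0, 102.3]
force: [-0.6, -0.2, 0.1]
gripper_width: 90.9
gripper_force: 0.0
```

```bash
cat > look.py <<'E'
import sys
from h import *
name,z,f=sys.argv[1],float(sys.argv[2]),sys.argv[3]
s=sensors.state();print(s['time_s'],np.round(s['ee_pos'],1),np.round(s['ee_rot'],2))
p=viewer.grab_frame('wrist');save(p,f)
[print('  ',*o) for o in find(p,name,z,True,k=6)]
E
python3 look.py post1 18 w1.png; python3 -c "
from h import *
plan([495,-235,215],86.5,10)"
```

```text
3.2667 [502.3 164.7 214.4] [-1.7999e+02 -2.0000e-02  1.0231e+02]
   [479.6 215.2  18. ] 0.93 [245. 124.]
   [549.6 240.1  18. ] 0.88 [302. 118.]
   [452.5 328.4  18. ] 0.84 [243.  37.]
   [524.7 335.9  18. ] 0.6 [299.  44.]
-3.91, -0.93, -0.01, -0.0001, -0.0001, 0.0279, -3.93, -0.82, -0.01, -0.0001, -0.0001, 0.0279, -3.95, -0.71, -0.01, -0.0001, -0.0001, 0.0279, -3.97, -0.6, -0.01, -0.0001, -0.0001, 0.0279, -3.99, -0.49, -0.01, -0.0001, -0.0001, 0.0279
-4, -0.37, -0.01, -0.0001, -0.0001, 0.0279, -4.01, -0.26, -0.01, -0.0001, -0.0001, 0.0279, -4.01, -0.15, -0.01, -0.0001, -0.0001, 0.0279, -4.01, -0.04, -0.01, -0.0001, -0.0001, 0.0279, -4.01, 0.07, -0.01, -0.0001, -0.0001, 0.0279
```

View pics/w1.png

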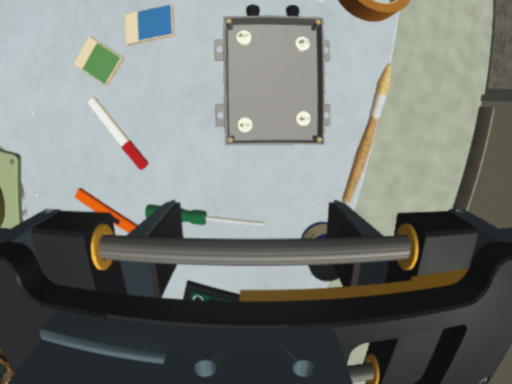

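```bash
python3 -c "
from h import *
c,t,r=fit(HP,[(452.5,328.4),(479.6,215.2),(524.7,335.9),(549.6,240.1)]);print(c,t,r)
a=np.radians(t+90)
plan(list(c-95*np.array([np.cos(a),np.sin(a)]))+[130],t+90,4)"
```

```text
[501.6 279.9] 13.579078554020839 [[ 1.5  1. ]
 [ 1.3  0.6]
 [-2.1 -1.5]
 [-0.7 -0.1]]
0.39, 0.68, 2.11, -0.0002, -0.0002, -0.0046, 0.39, 0.68, 2.11, -0.0002, -0.0002, -0.0046, 0.38, 0.68, 2.11, -0.0002, -0.0002, -0.0046, 0.38, 0.68, 2.11, -0.0002, -0.0002, -0.0046
```

Call:
step_arm --plan '[0.39,0.68,2.11,0,0,-0.0046,0.39,0.68,2.11,0,0,-0.0046,0.38,0.68,2.11,0,0,-0.0046,0.38,0.68,2.11,0,0,-0.0046,0,0,0,0,0,0]'

```text
time_s: 3.78
ee_pos: [521.6, 188.6, 126.2]
ee_rot: [-179.6, 0.0, 103.7]
force: [-1.4, 0.2, -0.4]
gripper_width: 90.9
gripper_force: 0.0
```

```bash
cat > meas.py <<'E'
import sys
from h import *
name,z,n=sys.argv[1],float(sys.argv[2]),int(sys.argv[3]);c0=np.array(eval(sys.argv[4]));t0=float(sys.argv[5])
a=np.radians(t0);Q=np.array([[np.cos(a),-np.sin(a)],[np.sin(a),np.cos(a)]])
E=np.array(HP)@Q.T+c0
print(np.round(sensors.state()['ee_pos'],1),np.round(sensors.state()['ee_rot'],2))
A=[[],[],[],[]];pairs=[]
for k in range(n):
    p=viewer.grab_frame('wrist')
    for o in find(p,name,z,True,k=8):
        d=np.linalg.norm(E-o[0][:2],axis=1);i=d.argmin()
        if d[i]<14 and o[1]>.3:A[i].append(o[0][:2])
save(p,'m_%s_%d.png'%(name,int(sensors.state()['time_s']*10)))
idx=[i for i in range(4) if A[i]]
M=[np.median(A[i],axis=0) for i in idx];print(idx,np.round(M,1).tolist(),[np.round(np.std(A[i],axis=0),1).tolist() for i in idx])
c,t,r=fit([HP[i] for i in idx],M);print('fit',np.round(c,2),round(t,2),r.tolist())
E
python3 meas.py post1 18 4 '[501.6,279.9]' 13.6
```

```text
[521.6 188.6 126.2] [-1.7957e+02  1.0000e-02  1.0374e+02]
[0, 1, 2, 3] [[452.6, 328.5], [478.5, 214.6], [526.3, 337.1], [550.8, 239.2]] [[1.6, 1.1], [0.4, 1.2], [0.5, 0.7], [1.1, 0.6]]
fit [502.07 279.82] 13.16 [[0.8, 0.9], [0.2, -0.1], [-1.4, -0.1], [0.4, -0.6]]
```

```bash
python3 -c "
from h import *
plan([492.5,-218,140],86.3,10)"
```

```text
-3.87, -1.26, -0.09, 0.0002, -0.0001, 0.0301, -3.9, -1.15, -0.09, 0.0002, -0.0001, 0.0301, -3.93, -1.03, -0.09, 0.0002, -0.0001, 0.0301, -3.96, -0.91, -0.09, 0.0002, -0.0001, 0.0301, -3.99, -0.79, -0.09, 0.0002, -0.0001, 0.0301
-4.01, -0.67, -0.09, 0.0002, -0.0001, 0.0301, -4.03, -0.55, -0.09, 0.0002, -0.0001, 0.0301, -4.04, -0.43, -0.09, 0.0002, -0.0001, 0.0301, -4.05, -0.31, -0.09, 0.0002, -0.0001, 0.0301, -4.06, -0.18, -0.09, 0.0002, -0.0001, 0.0301
```

Call:
step_arm --plan '[-3.87,-1.26,-0.09,0,0,0.03,-3.9,-1.15,-0.09,0,0,0.03,-3.93,-1.03,-0.09,0,0,0.03,-3.96,-0.91,-0.09,0,0,0.03,-3.99,-0.79,-0.09,0,0,0.03]'

```text
time_s: 4.6
ee_pos: [508.1, -17.2, 135.5]
ee_rot: [179.9, 0.0, 94.9]
force: [1.0, -0.7, -0.4]
gripper_width: 91.0
gripper_force: 0.0
```

Call:
step_arm --plan '[-4.01,-0.67,-0.09,0,0,0.03,-4.03,-0.55,-0.09,0,0,0.03,-4.04,-0.43,-0.09,0,0,0.03,-4.05,-0.31,-0.09,0,0,0.03,-4.06,-0.18,-0.09,0,0,0.03]'

```text
time_s: 5.02
ee_pos: [491.8, -220.2, 140.1]
ee_rot: [179.9, 0.0, 86.2]
force: [1.5, -0.5, 0.1]
gripper_width: 91.0
gripper_force: 0.0
```

Call:
step_arm --plan '[0,0,0,0,0,0,0,0,0,0,0,0]'

```text
time_s: 5.18
ee_pos: [492.0, -220.0, 139.6]
ee_rot: [179.9, 0.0, 86.1]
force: [-0.8, 0.7, -0.3]
gripper_width: 91.1
gripper_force: 0.0
```

```bash
python3 meas.py hole1 10 4 '[498.6,-123.4]' -3.7; python3 -c "
from h import *
p=viewer.grab_frame('wrist');print(find(p,'heatsink_top',40,True,2))
cv2.imwrite('pics/b1.png',cv2.resize(p['img'][0:230,120:400,::-1],None,fx=2,fy=2))"
```

```text
[ 492.  -220.   139.6] [179.94   0.    86.11]
[0, 1, 2, 3] [[460.4, -65.4], [453.6, -183.8], [533.7, -75.6], [535.5, -173.7]] [[1.6, 1.6], [1.6, 0.9], [1.3, 1.2], [1.1, 2.0]]
fit [ 495.8  -124.64] -0.97 [[1.6, 0.5], [-3.2, -1.8], [-0.9, -0.3], [2.6, 1.6]]
[(array([ 496.8, -123. ,   40. ]), 0.55, array([252.,  88.]))]
```

View pics/b1.png

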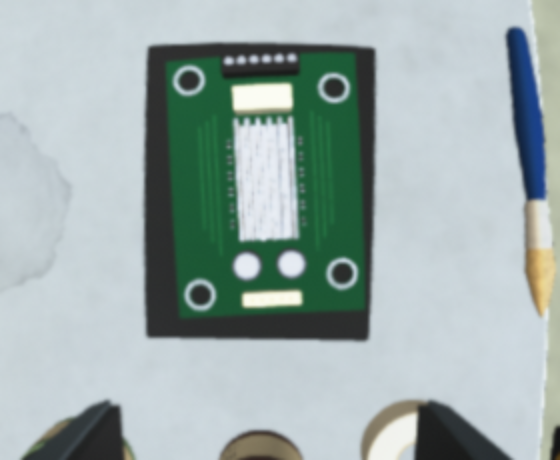

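```bash
python3 - <<'E'
from h import *
p=viewer.grab_frame('wrist')
hsv=cv2.cvtColor(p['img'],cv2.COLOR_RGB2HSV)
obs=[]
for c in((189,80),(200,294),(333,88),(342,273)):
    u,v=c[0]/2+120,c[1]/2
    m=((hsv[...,1]<110)&(hsv[...,2]>110)).astype(np.uint8)
    w=np.zeros_like(m);cv2.circle(w,(int(u+.5),int(v+.5)),11,1,-1);m&=w
    pts=cv2.findNonZero(m).reshape(-1,2);(x,y),r=cv2.minEnclosingCircle(cv2.convexHull(pts))
    h=cv2.moments(cv2.convexHull(pts));x2,y2=h['m10']/h['m00'],h['m01']/h['m00']
    print(np.round([u,v,x,y,r,x2,y2],1));obs.append(onz(p,(x2,y2),14,True))
c,t,r=fit(HP,obs);print(np.round(obs,1).tolist(),c,t,r)
np.save('board.npy',[*c,t])
g=c
plan([*g,140],t+90,4)
E
```

```text
[214.5  40.  214.   39.5   8.4 214.   39.5]
[220.  147.  219.6 146.7   8.5 219.7 146.8]
[286.5  44.  286.4  43.1   8.5 286.3  43.3]
[291.  136.5 290.7 135.9   8.4 290.7 135.9]
[[459.6, -65.2, 14.0], [457.9, -181.6, 14.0], [535.3, -74.6, 14.0], [534.1, -174.7, 14.0]] [ 496.73104967 -124.0230313 ] -0.8049759568174498 [[ 0.   0.3]
 [-0.  -0.1]
 [-0.1 -0. ]
 [ 0.1 -0.1]]
2.34, -0.04, -0.02, 0, -0, -0.0121, 2.34, -0.01, -0.02, 0, -0, -0.0121, 2.34, 0.02, -0.02, 0, -0, -0.0121, 2.34, 0.05, -0.02, 0, -0, -0.0121
```

```bash
ls pics; python3 - <<'E'
from h import *
im=cv2.imread([f'pics/{f}' for f in __import__('os').listdir('pics') if f.startswith('m_post1')][0])
cv2.imwrite('pics/pc.png',cv2.resize(im[0:150,190:340],None,fx=4,fy=4,interpolation=3))
E
```

```text
b1.png
m_hole1_55.png
m_post1_41.png
scene0.png
top0.png
top_c.png
w0.png
w1.png
```

View pics/pc.png

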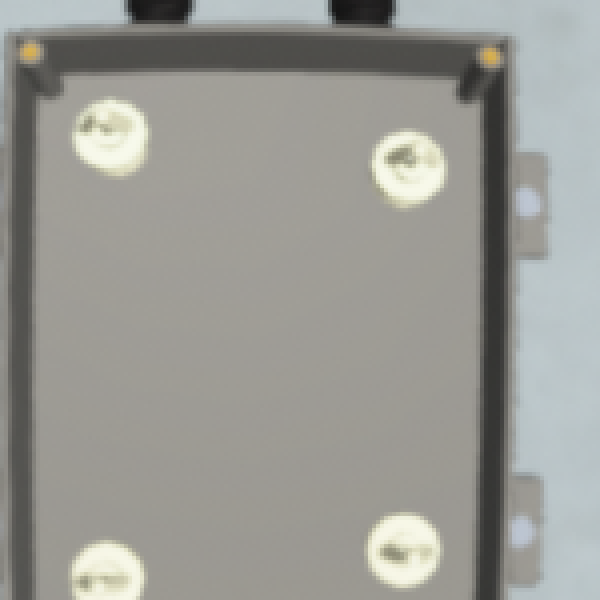

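Call:
step_arm --plan '[2.34,-0.04,0,0,0,-0.012,2.34,-0.01,0,0,0,-0.012,2.34,0.02,0,0,0,-0.012,2.34,0.05,0,0,0,-0.012,0,0,0,0,0,0]'

```text
time_s: 6.15
ee_pos: [496.5, -121.1, 139.1]
ee_rot: [-180.0, -0.1, 89.3]
force: [-1.2, -1.1, -0.4]
gripper_width: 91.2
gripper_force: 0.0
```

```bash
python3 - <<'E'
from h import *
s=sensors.state();p=viewer.grab_frame('wrist')
T=rot(s['ee_rot']);off=T.T@(np.array(p['position'])-s['ee_pos']);Ro=T.T@rot(p['attitude'])
print(off)
T2=rot([-179.57,.01,103.74]);p['position']=np.array([521.6,188.6,126.2])+T2@off;p['attitude']=T2@Ro
obs=[onz(p,((x+.5)/4-.5+190,(y+.5)/4-.5),18,True) for x,y in((110.5,134.5),(108,578),(409.5,167.5),(403,550))]
c,t,r=fit(HP,obs);print(np.round(obs,1).tolist(),c,t,r.tolist())
plan([496.7,-124,39],89.2,4)
E
```

```text
[ 6.99752335e+01  1.20131806e-01 -1.89964646e+02]
[[449.0, 327.3, 18.0], [475.0, 216.4, 18.0], [523.6, 336.3, 18.0], [545.6, 241.0, 18.0]] [498.28466459 280.28682649] 13.094378951215637 [[0.8, -0.8], [0.6, 1.2], [-0.4, -1.3], [-1.1, 0.9]]
-0.03, -0, 2.51, -0, -0, 0.0004, -0.03, -0, 2.51, -0, -0, 0.0004, -0.03, -0, 2.51, -0, -0, 0.0004, -0.03, -0, 2.51, -0, -0, 0.0004
```

```bash
python3 - <<'E'
from h import *
s=sensors.state();p=viewer.grab_frame('wrist')
T=rot(s['ee_rot']);Ro=T.T@rot(p['attitude']);off=np.array([70,0,-190.])
T2=rot([180,0,103.6]);p['position']=np.array([523.9,187.6,129.7])+T2@off;p['attitude']=T2@Ro
obs=[onz(p,((x+.5)/4-.5+190,(y+.5)/4-.5),18,True) for x,y in((110.5,134.5),(108,578),(409.5,167.5),(403,550))]
c,t,r=fit(HP,obs);print(np.round(obs,1).tolist(),c,t,r.tolist())
E
```

```text
[[451.7, 327.5, 18.0], [477.7, 215.3, 18.0], [527.1, 336.6, 18.0], [549.2, 240.0, 18.0]] [501.43785636 279.84484387] 12.966695238492377 [[0.3, -0.3], [0.3, 0.5], [-0.1, -0.5], [-0.5, 0.4]]
```

Call:
step_arm --plan '[-0.2,0,2.5,0,0,0,-0.1,0,2.5,0,0,0,0,0,2.5,0,0,0,0,0,1.5,0,0,0,0,0,0,0,0,0]'

```text
time_s: 6.67
ee_pos: [494.2, -127.9, 46.1]
ee_rot: [-179.6, -0.1, 89.0]
force: [-1.0, -0.6, 0.6]
gripper_width: 91.0
gripper_force: 0.0
```

Call:
step_arm --plan '[0,0,0.8,0,0,0,0,0,0.2,0,0,0,0,0,0,0,0,0]'

```text
time_s: 6.92
ee_pos: [497.1, -128.0, 39.5]
ee_rot: [180.0, 0.0, 89.1]
force: [-1.6, -1.4, -0.3]
gripper_width: 91.1
gripper_force: 0.0
```

Call:
step_arm --plan '[0.4,0,0.65,0,0,0,0,0,0,0,0,0,0,0,0,0,0,0]'

```text
time_s: 7.17
ee_pos: [496.7, -123.2, 32.8]
ee_rot: [180.0, -0.0, 89.1]
force: [0.1, 0.1, -0.1]
gripper_width: 91.0
gripper_force: 0.0
```

Call:
step_arm --plan '[0,0,0,0,0,0,0,0,0,0,0,0,0,0,0,0,0,0,0,0,0,0,0,0,0,0,0,0,0,0]' --hand 2 --newtons 25

```text
time_s: 7.58
ee_pos: [496.8, -123.5, 32.8]
ee_rot: [180.0, 0.0, 89.1]
force: [-0.5, 0.7, 0.3]
gripper_width: 60.4
gripper_force: 0.0
```

Call:
step_arm --plan '[0,0,0,0,0,0,0,0,0,0,0,0,0,0,0,0,0,0,0,0,0,0,0,0,0,0,0,0,0,0]'

```text
time_s: 8.0
ee_pos: [496.8, -123.5, 32.6]
ee_rot: [180.0, -0.0, 89.1]
force: [0.1, -0.5, 1.1]
gripper_width: 27.1
gripper_force: 0.0
```

Call:
step_arm --plan '[0,0,0,0,0,0,0,0,0,0,0,0,0,0,0,0,0,0]'

```text
time_s: 8.25
ee_pos: [496.8, -123.5, 32.6]
ee_rot: [180.0, -0.0, 89.1]
force: [0.7, -0.2, -0.7]
gripper_width: 20.0
gripper_force: 0.0
```

```bash
python3 - <<'E'
from h import *
s=sensors.state();print(s['gripper_width'],s['gripper_force'],s['ee_pos'])
a=viewer.grab_frame('wrist');b=viewer.grab_frame('scene')
cv2.imwrite('pics/g1.png',np.hstack([cv2.resize(a['img'][100:340,130:380,::-1],(400,384)),cv2.resize(b['img'][190:286,250:350,::-1],(400,384))]))
E
```

```text
19.958104325852123 0.0 [ 496.77882177 -123.48246549   32.63430377]
```

View pics/g1.png

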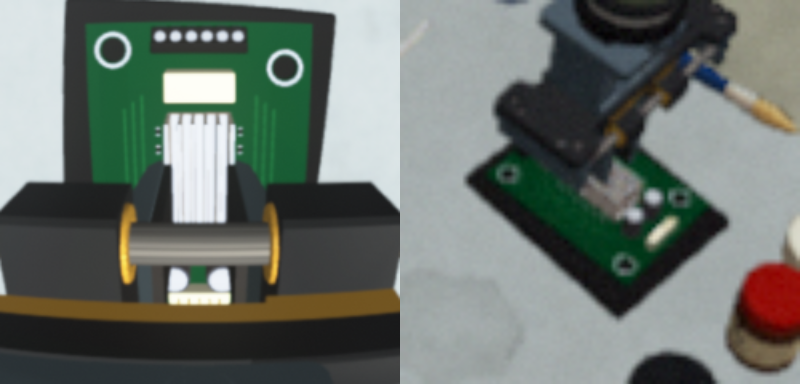

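Call:
step_arm --plan '[0,0,0,0,0,0,0,0,0,0,0,0,0,0,0,0,0,0]' --hand 0

```text
time_s: 8.6
ee_pos: [496.8, -123.5, 32.6]
ee_rot: [180.0, -0.0, 89.1]
force: [-0.3, 1.1, 0.3]
gripper_width: 2.7
gripper_force: 0.0
```

```bash
python3 - <<'E'
from h import *
s=sensors.state();print(s['gripper_width'],s['gripper_force'],s['ee_pos'],s['qpos'])
a=viewer.grab_frame('wrist');b=viewer.grab_frame('scene')
cv2.imwrite('pics/g2.png',np.hstack([cv2.resize(a['img'][100:340,130:380,::-1],(400,384)),cv2.resize(b['img'][190:286,250:350,::-1],(400,384))]))
E
```

```text
2.6903900575574045 0.0 [ 496.76660922 -123.49058688   32.64170378] [-1.52510651e+01  2.21105753e+01  1.10661229e+02  7.15743999e-03
  4.72260697e+01 -1.43630443e+01]
```

View pics/g2.png

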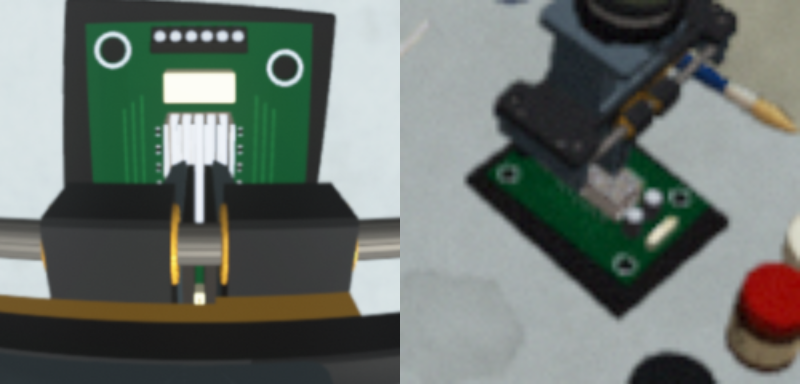

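The fingers closed above the heat sink in both views, with the fingertips seemingly about 30 mm higher than the nominal tool data says. I'll reopen and go down in small steps, watching the force.

Call:
step_arm --plan '[0,0,0,0,0,0,0,0,0,0,0,0,0,0,0,0,0,0,0,0,0,0,0,0,0,0,0,0,0,0]' --hand 5.6

```text
time_s: 9.12
ee_pos: [496.7, -123.5, 32.6]
ee_rot: [180.0, -0.0, 89.1]
force: [0.2, -0.3, -0.4]
gripper_width: 31.0
gripper_force: 0.0
```

Call:
step_arm --plan '[0,0,0,0,0,0,0,0,0,0,0,0,0,0,0,0,0,0]'

```text
time_s: 9.37
ee_pos: [496.8, -123.5, 32.6]
ee_rot: [180.0, -0.0, 89.1]
force: [-0.9, 0.1, 0.7]
gripper_width: 50.9
gripper_force: 0.0
```

Call:
step_arm --plan '[0,0,0.4,0,0,0,0,0,0.4,0,0,0,0,0,0,0,0,0]'

```text
time_s: 9.62
ee_pos: [496.0, -123.3, 23.7]
ee_rot: [-179.9, -0.0, 89.1]
force: [-0.3, -0.4, -0.5]
gripper_width: 56.0
gripper_force: 0.0
```

```bash
python3 - <<'E'
from h import *
s=sensors.state();print(s['gripper_width'],s['force'],s['ee_pos'])
b=viewer.grab_frame('scene');a=viewer.grab_frame('wrist')
cv2.imwrite('pics/g3.png',np.hstack([cv2.resize(a['img'][130:290,170:340,::-1],(400,384)),cv2.resize(b['img'][200:260,270:330,::-1],(400,384),interpolation=3)]))
E
```

```text
55.95685050909601 [-0.33486922 -0.44816985 -0.54561499] [ 496.02172264 -123.29882811   23.69140821]
```

View pics/g3.png

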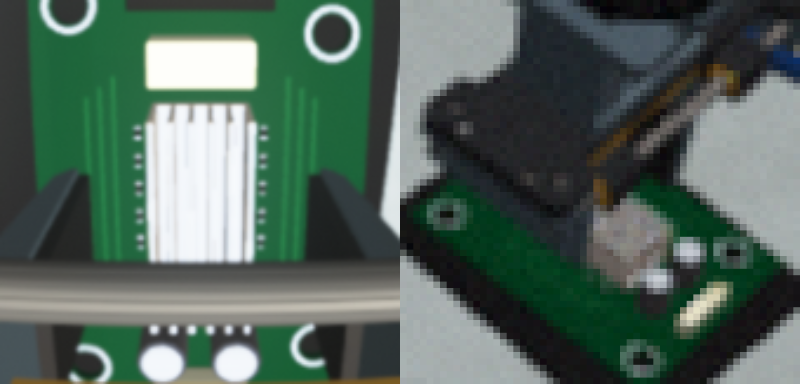

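Call:
step_arm --plan '[0,0,0.4,0,0,0,0,0,0.4,0,0,0,0,0,0,0,0,0]'

```text
time_s: 9.97
ee_pos: [496.1, -123.3, 15.8]
ee_rot: [-179.9, -0.0, 89.1]
force: [-0.7, -0.1, -0.2]
gripper_width: 56.2
gripper_force: 0.0
```

Call:
step_arm --plan '[0,0,0.3,0,0,0,0,0,0.3,0,0,0,0,0,0,0,0,0]'

```text
time_s: 10.22
ee_pos: [496.3, -123.4, 10.0]
ee_rot: [-179.9, -0.0, 89.1]
force: [0.2, -0.2, 0.3]
gripper_width: 56.3
gripper_force: 0.0
```

```bash
python3 - <<'E'
from h import *
s=sensors.state();print(s['gripper_width'],s['force'],s['ee_pos'])
a=viewer.grab_frame('wrist');save(a,'g4.png');b=viewer.grab_frame('scene')
cv2.imwrite('pics/g4.png',np.hstack([cv2.resize(a['img'][130:290,170:340,::-1],(400,384)),cv2.resize(b['img'][200:260,270:330,::-1],(400,384),interpolation=3)]))
E
```

```text
56.311593718010286 [ 0.15179006 -0.17434284  0.26666424] [ 496.32407754 -123.35869816   10.0154539 ]
```

View pics/g4.png

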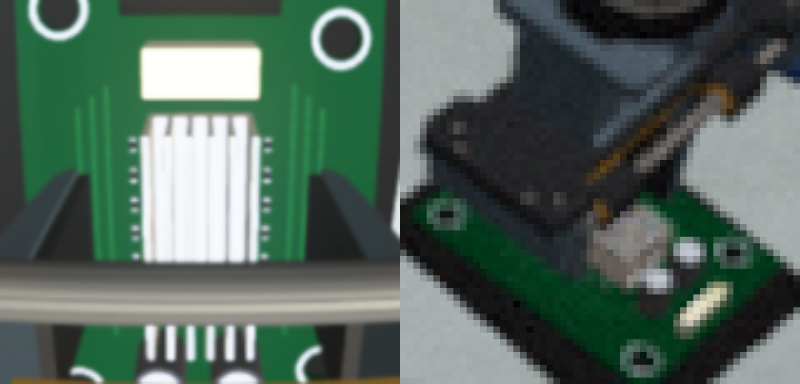

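Call:
step_arm --plan '[0,0,0.3,0,0,0,0,0,0,0,0,0]'

```text
time_s: 10.48
ee_pos: [496.6, -123.5, 7.3]
ee_rot: [-180.0, -0.0, 89.1]
force: [-0.1, 0.6, 0.1]
gripper_width: 56.1
gripper_force: 0.0
```

Call:
step_arm --plan '[0,0,0.2,0,0,0,0,0,0,0,0,0]'

```text
time_s: 10.65
ee_pos: [496.6, -123.4, 5.4]
ee_rot: [-180.0, -0.0, 89.1]
force: [0.3, 0.3, -0.1]
gripper_width: 56.0
gripper_force: 0.0
```

Call:
step_arm --plan '[0,0,0.2,0,0,0,0,0,0,0,0,0]'

```text
time_s: 10.82
ee_pos: [496.6, -123.4, 3.4]
ee_rot: [-180.0, -0.0, 89.1]
force: [-0.3, -0.5, 0.7]
gripper_width: 56.0
gripper_force: 0.0
```

Call:
step_arm --plan '[0,0,0.2,0,0,0,0,0,0,0,0,0]'

```text
time_s: 10.98
ee_pos: [496.5, -123.4, 1.3]
ee_rot: [-180.0, -0.0, 89.1]
force: [-0.1, 0.3, -0.3]
gripper_width: 56.0
gripper_force: 0.0
```

Call:
step_arm --plan '[0,0,0.2,0,0,0,0,0,0,0,0,0]'

```text
time_s: 11.15
ee_pos: [496.6, -123.4, -0.7]
ee_rot: [-180.0, -0.0, 89.1]
force: [0.2, -0.7, -0.5]
gripper_width: 55.7
gripper_force: 0.0
```

Call:
step_arm --plan '[0,0,0.15,0,0,0,0,0,0,0,0,0]'

```text
time_s: 11.32
ee_pos: [496.6, -123.4, -2.1]
ee_rot: [-180.0, -0.0, 89.1]
force: [0.4, -0.7, -0.5]
gripper_width: 55.9
gripper_force: 0.0
```

Call:
step_arm --plan '[0,0,0.2,0,0,0,0,0,0,0,0,0]'

```text
time_s: 11.48
ee_pos: [496.6, -123.4, -4.1]
ee_rot: [-180.0, -0.0, 89.1]
force: [-0.1, 0.4, -0.7]
gripper_width: 55.8
gripper_force: 0.0
```

Call:
step_arm --plan '[0,0,0.15,0,0,0,0,0,0,0,0,0]'

```text
time_s: 11.65
ee_pos: [496.7, -123.5, -4.3]
ee_rot: [-180.0, -0.0, 89.1]
force: [-2.2, 0.5, 8.3]
gripper_width: 55.8
gripper_force: 4.6
```

Call:
step_arm --plan '[0,0,0.15,0,0,0,0,0,0,0,0,0]'

```text
time_s: 11.82
ee_pos: [496.7, -123.5, -4.4]
ee_rot: [180.0, 0.0, 89.1]
force: [-5.0, 1.7, 21.9]
gripper_width: 56.2
gripper_force: 10.6
```

Call:
step_arm --plan '[0,0,-0.5,0,0,0,0,0,0,0,0,0]' --hand 2 --newtons 25

```text
time_s: 11.98
ee_pos: [497.5, -123.7, -0.9]
ee_rot: [179.9, 0.0, 89.1]
force: [0.1, 0.1, 0.5]
gripper_width: 45.3
gripper_force: 0.0
```

Call:
step_arm --plan '[0,0,0,0,0,0,0,0,0,0,0,0,0,0,0,0,0,0,0,0,0,0,0,0]'

```text
time_s: 12.32
ee_pos: [496.5, -123.4, -2.3]
ee_rot: [-180.0, -0.0, 89.1]
force: [0.1, 0.4, -1.5]
gripper_width: 28.0
gripper_force: 25.0
```

Call:
step_arm --plan '[0,0,0,0,0,0,0,0,0,0,0,0]'

```text
time_s: 12.48
ee_pos: [496.5, -123.4, -2.3]
ee_rot: [-180.0, -0.0, 89.1]
force: [-0.1, -0.4, -2.5]
gripper_width: 28.0
gripper_force: 25.0
```

Call:
step_arm --plan '[0,0,-0.6,0,0,0,0,0,-1.6,0,0,0,0,0,-2,0,0,0,0,0,-2,0,0,0,0,0,0,0,0,0]' --newtons 35

```text
time_s: 12.9
ee_pos: [499.4, -124.2, 63.7]
ee_rot: [179.6, 0.1, 89.1]
force: [0.7, 0.7, -1.5]
gripper_width: 27.9
gripper_force: 35.0
```

```bash
python3 -c "
from h import *
s=sensors.state();print(s['ee_pos'],s['ee_rot'],s['force'],s['gripper_force'],s['gripper_width'])
plan([501.6,280.4,62],103.0,13)"
```

```text
[ 499.37587061 -124.20235596   63.68563228] [1.79588655e+02 9.82088517e-02 8.91015076e+01] [ 0.74711184  0.72019708 -1.47515635] 34.99938905239105 27.860584581773722
3.11, -0.03, 0.01, 0.0005, 0.0002, -0.0187, 3.11, 0.03, 0.01, 0.0005, 0.0002, -0.0187, 3.11, 0.08, 0.01, 0.0005, 0.0002, -0.0187, 3.11, 0.14, 0.01, 0.0005, 0.0002, -0.0187, 3.11, 0.2, 0.01, 0.0005, 0.0002, -0.0187
3.1, 0.26, 0.01, 0.0005, 0.0002, -0.0187, 3.1, 0.32, 0.01, 0.0005, 0.0002, -0.0187, 3.09, 0.37, 0.01, 0.0005, 0.0002, -0.0187, 3.08, 0.43, 0.01, 0.0005, 0.0002, -0.0187, 3.07, 0.49, 0.01, 0.0005, 0.0002, -0.0187
3.06, 0.55, 0.01, 0.0005, 0.0002, -0.0187, 3.05, 0.6, 0.01, 0.0005, 0.0002, -0.0187, 3.04, 0.66, 0.01, 0.0005, 0.0002, -0.0187
```

Call:
step_arm --plan '[3.1,0,0,0,0,-0.0187,3.1,0.03,0,0,0,-0.0187,3.1,0.08,0,0,0,-0.0187,3.1,0.14,0,0,0,-0.0187,3.1,0.2,0,0,0,-0.0187]'

```text
time_s: 13.32
ee_pos: [497.0, 32.9, 59.4]
ee_rot: [-179.9, -0.0, 94.5]
force: [0.6, 0.4, -1.4]
gripper_width: 28.0
gripper_force: 35.0
```

Call:
step_arm --plan '[3.1,0.26,0,0,0,-0.0187,3.1,0.32,0,0,0,-0.0187,3.1,0.37,0,0,0,-0.0187,3.1,0.43,0,0,0,-0.0187,3.1,0.49,0,0,0,-0.0187]'

```text
time_s: 13.73
ee_pos: [497.7, 189.1, 59.3]
ee_rot: [-179.9, 0.0, 99.9]
force: [0.9, -0.4, -1.4]
gripper_width: 27.5
gripper_force: 35.0
```

Call:
step_arm --plan '[3.0,0.5,0,0,0,-0.0187,2.5,0.5,0,0,0,-0.0187,2,0.3,0,0,0,-0.0187,0,0,0,0,0,0,0,0,0,0,0,0]'

```text
time_s: 14.15
ee_pos: [496.6, 264.4, 59.1]
ee_rot: [-179.9, 0.0, 103.1]
force: [-0.3, -0.8, -2.4]
gripper_width: 27.7
gripper_force: 35.0
```

Call:
step_arm --plan '[0,0,0,0,0,0,0,0,0,0,0,0]'

```text
time_s: 14.32
ee_pos: [497.0, 262.8, 59.7]
ee_rot: [-179.9, 0.0, 103.0]
force: [-0.1, -0.0, -1.8]
gripper_width: 27.7
gripper_force: 35.0
```

```bash
python3 - <<'E'
from h import *
plan([501.6,280.4,62],103.0,1)
# board in hand: rings of the far holes as seen by wrist camera; underside = TCP+12.3, top +16.3
s=sensors.state();zt=s['ee_pos'][2]+16.3;print(s['ee_pos'],s['ee_rot'])
for i in range(3):
    p=viewer.grab_frame('wrist')
    for o in find(p,'hole1',zt,True,4):print(*o)
    for o in find(p,'post1',18,True,4):print('  post',*o)
    save(p,'h%d.png'%i)
E
```

```text
1.62, 0.84, -0.23, -0.0012, 0.0005, -0.0004
[497.00690207 262.76034211  59.70826109] [-1.79932436e+02  2.99947137e-02  1.02977879e+02]
[522.1 320.3  76. ] 0.89 [316. 146.]
[447.6 312.2  76. ] 0.86 [191. 131.]
  post [527.2 337.5  18. ] 0.87 [313. 118.]
  post [454.9 329.   18. ] 0.76 [220. 107.]
  post [535.6 314.9  18. ] 0.59 [316. 148.]
  post [544.7 285.3  18. ] 0.22 [317. 186.]
[450.3 311.9  76. ] 0.63 [195. 133.]
[521.8 320.   76. ] 0.62 [315. 146.]
  post [528.  335.9  18. ] 0.7 [313. 120.]
  post [452.3 328.1  18. ] 0.61 [216. 108.]
[523.  319.2  76. ] 0.92 [316. 149.]
[448.8 311.7  76. ] 0.57 [192. 133.]
[569.8 418.8  76. ] 0.44 [416.  23.]
  post [451.9 330.   18. ] 0.75 [216. 106.]
  post [528.1 338.3  18. ] 0.74 [313. 118.]
```

```bash
python3 - <<'E'
from h import *
s=sensors.state();p=viewer.grab_frame('wrist');zt=s['ee_pos'][2]+16.3
hsv=cv2.cvtColor(p['img'],cv2.COLOR_RGB2HSV);T=rot(s['ee_rot'])
for u,v in((192,132),(316,147)):
    m=((hsv[...,1]<110)&(hsv[...,2]>120)).astype(np.uint8)
    w=np.zeros_like(m);cv2.circle(w,(u,v),19,1,-1);m&=w
    n,lab,st,ce=cv2.connectedComponentsWithStats(m)
    for i in range(1,n):
        if st[i,4]>30:
            h=cv2.moments(cv2.convexHull(np.argwhere(lab==i)[:,::-1].astype(np.int32)));c=(h['m10']/h['m00'],h['m01']/h['m00'])
            q=onz(p,c,zt,True);print(st[i],np.round(c,1),np.round(q,1),'tool',np.round(T.T@(q-s['ee_pos']),1))
cv2.imwrite('pics/h9.png',cv2.resize(p['img'][60:260,140:380,::-1],None,fx=3,fy=3))
E
```

```text
[176 121  28  29 450] [189.7 134.7] [447.6 311.   76.5] tool [ 57.3 -37.9 -16.3]
[305 134  28  29 599] [318.3 148.1] [523.9 320.4  76.5] tool [ 49.3  38.5 -16.3]
```

Call:
step_arm --plan '[0.8,0.42,0,0,0,0,0.8,0.42,0,0,0,0,0,0,0.9,0,0,0,0,0,0,0,0,0,0,0,0,0,0,0]'

```text
time_s: 15.23
ee_pos: [501.1, 281.2, 50.1]
ee_rot: [-179.9, 0.0, 103.1]
force: [0.6, -0.2, -2.1]
gripper_width: 27.9
gripper_force: 35.0
```

Call:
step_arm --plan '[-0.05,0.02,1,0,0,0,0,0,0.9,0,0,0,0,0,0,0,0,0,0,0,0,0,0,0]'

```text
time_s: 15.57
ee_pos: [501.5, 280.4, 31.1]
ee_rot: [-179.9, 0.0, 103.0]
force: [-0.1, 0.5, -1.3]
gripper_width: 27.8
gripper_force: 35.0
```

Aligned. I'll lower it slowly onto the tips.

Call:
step_arm --plan '[0,0,0.5,0,0,0,0,0,0.4,0,0,0,0,0,0,0,0,0]'

```text
time_s: 15.82
ee_pos: [501.8, 280.6, 22.4]
ee_rot: [-179.9, 0.0, 103.0]
force: [0.6, 0.2, -2.4]
gripper_width: 27.8
gripper_force: 35.0
```

Call:
step_arm --plan '[0,0,0.3,0,0,0,0,0,0,0,0,0]'

```text
time_s: 15.98
ee_pos: [502.1, 280.8, 19.8]
ee_rot: [-180.0, 0.0, 103.0]
force: [0.2, 0.2, -2.3]
gripper_width: 28.1
gripper_force: 35.0
```

Call:
step_arm --plan '[0,0,0.2,0,0,0,0,0,0,0,0,0]'

```text
time_s: 16.15
ee_pos: [502.2, 280.9, 18.0]
ee_rot: [-180.0, -0.0, 103.0]
force: [-0.0, -0.5, -2.3]
gripper_width: 27.8
gripper_force: 35.0
```

Call:
step_arm --plan '[0,0,0.2,0,0,0,0,0,0,0,0,0]'

```text
time_s: 16.32
ee_pos: [502.2, 280.9, 16.0]
ee_rot: [-180.0, -0.0, 103.0]
force: [-0.1, 0.9, -2.0]
gripper_width: 27.7
gripper_force: 35.0
```

Call:
step_arm --plan '[0,0,0.1,0,0,0,0,0,0,0,0,0]'

```text
time_s: 16.48
ee_pos: [502.3, 281.0, 15.2]
ee_rot: [180.0, -0.0, 103.0]
force: [0.2, -0.4, -2.1]
gripper_width: 27.7
gripper_force: 35.0
```

Call:
step_arm --plan '[0,0,0.1,0,0,0,0,0,0,0,0,0]'

```text
time_s: 16.65
ee_pos: [502.3, 281.0, 14.5]
ee_rot: [180.0, -0.0, 103.0]
force: [-1.0, -0.6, 0.8]
gripper_width: 27.7
gripper_force: 35.0
```

Call:
step_arm --plan '[0,0,0.1,0,0,0,0,0,0,0,0,0]'

```text
time_s: 16.82
ee_pos: [502.4, 281.1, 14.0]
ee_rot: [180.0, -0.0, 103.0]
force: [-1.3, 0.9, 6.1]
gripper_width: 27.5
gripper_force: 35.0
```

Call:
step_arm --plan '[0,0,-0.1,0,0,0,0,0,0,0,0,0,0,0,0,0,0,0,0,0,0,0,0,0]' --hand 5

```text
time_s: 17.15
ee_pos: [502.3, 280.9, 14.1]
ee_rot: [180.0, -0.0, 103.0]
force: [-0.3, -0.4, -0.3]
gripper_width: 49.3
gripper_force: 0.0
```

Call:
step_arm --plan '[0,0,-1,0,0,0,0,0,-2,0,0,0,0,0,-2,0,0,0,-4,0,-2,0,0,0,-4,0,-1,0,0,0]'

```text
time_s: 17.57
ee_pos: [521.0, 207.0, 95.7]
ee_rot: [179.7, -0.1, 103.3]
force: [0.3, -0.8, -0.2]
gripper_width: 50.1
gripper_force: 0.0
```

Call:
step_arm --plan '[-2,0,0,0,0,0,0,0,0,0,0,0,0,0,0,0,0,0]' --hand 0

```text
time_s: 17.82
ee_pos: [524.6, 185.5, 93.6]
ee_rot: [179.9, -0.0, 102.9]
force: [-1.5, 0.3, 0.1]
gripper_width: 32.6
gripper_force: 0.0
```

```bash
python3 - <<'E'
from h import *
s=sensors.state();p=viewer.grab_frame('wrist');print(s['ee_pos'],s['ee_rot'],s['gripper_width'],s['force'])
cv2.imwrite('pics/p1.png',cv2.resize(p['img'][0:250,130:400,::-1],None,fx=2.4,fy=2.4))
for z in(31.,):
  for n in('hole1','post1','press1'):
    for o in find(p,n,z,True,5):print(n,*o)
print(viewer.pinpoint('heatsink_top',p)[:1],find(p,'heatsink_top',57,True))
E
```

```text
[524.55365373 185.45850109  93.55500681] [ 1.79942798e+02 -3.24080603e-02  1.02897083e+02] 32.59991564662267 [-1.47593696  0.26341475  0.05546866]
hole1 [552.6 239.7  31. ] 0.76 [300. 140.]
hole1 [478.3 213.7  31. ] 0.72 [209. 150.]
hole1 [526.8 335.9  31. ] 0.72 [296.  26.]
hole1 [453.1 327.   31. ] 0.71 [209.  18.]
post1 [478.4 216.3  31. ] 0.89 [209. 147.]
post1 [526.3 333.1  31. ] 0.82 [295.  29.]
post1 [455.5 323.   31. ] 0.72 [211.  23.]
post1 [549.6 240.   31. ] 0.59 [296. 139.]
post1 [545.6 263.2  31. ] 0.45 [298. 112.]
press1 [458.1 304.5  31. ] 0.89 [209.  43.]
press1 [471.5 240.9  31. ] 0.88 [207. 118.]
press1 [546.3 264.8  31. ] 0.83 [300. 110.]
press1 [534.4 314.4  31. ] 0.64 [299.  51.]
[{'location': [253.6, 74.1], 'score': 0.7}] [(array([502.3, 282.2,  57. ]), 0.7, array([254.,  74.]))]
```

View pics/p1.png

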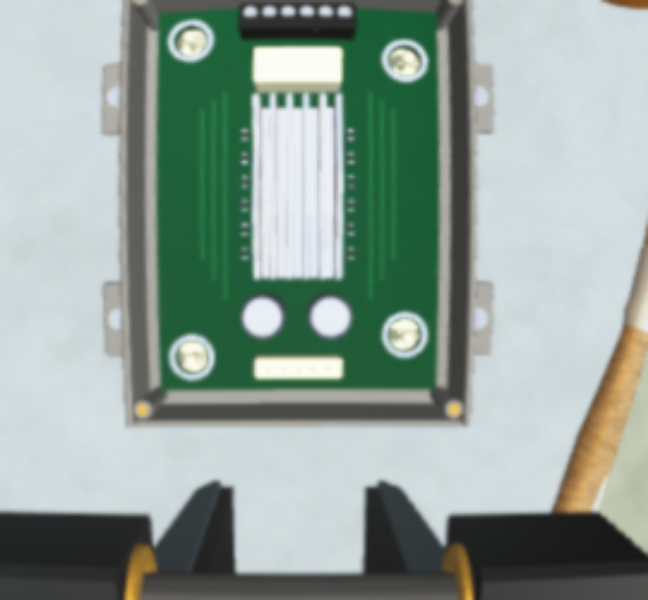

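```bash
python3 -c "
from h import *
plan([502.3,281,45],103,5)"
```

```text
1.93, 0.01, 0.95, -0.0001, -0, 0.0004, 1.93, 0.01, 0.95, -0.0001, -0, 0.0004, 1.93, 0, 0.95, -0.0001, -0, 0.0004, 1.93, 0, 0.95, -0.0001, -0, 0.0004, 1.93, 0, 0.95, -0.0001, -0, 0.0004
```

Call:
step_arm --plan '[1.93,0,0.95,0,0,0,1.93,0,0.95,0,0,0,1.93,0,0.95,0,0,0,1.93,0,0.95,0,0,0,1.93,0,0.95,0,0,0]' --hand 6.2 --newtons 60

```text
time_s: 18.53
ee_pos: [501.8, 281.7, 44.7]
ee_rot: [-180.0, -0.0, 103.1]
force: [0.9, -0.2, 0.2]
gripper_width: 39.6
gripper_force: 0.0
```

Call:
step_arm --plan '[0,0,0,0,0,0,0,0,0,0,0,0,0,0,0,0,0,0]'

```text
time_s: 18.78
ee_pos: [502.5, 280.2, 45.4]
ee_rot: [180.0, 0.0, 103.1]
force: [-0.4, -0.6, 1.0]
gripper_width: 59.5
gripper_force: 0.0
```

Now down to just above the board (contact expected near TCP z 13).

Call:
step_arm --plan '[0.05,0,1.2,0,0,0,0,0,1.2,0,0,0,0,0,0.4,0,0,0,0,0,0,0,0,0]'

```text
time_s: 19.12
ee_pos: [502.0, 279.6, 16.8]
ee_rot: [-179.9, 0.0, 103.0]
force: [-0.1, 0.5, 0.1]
gripper_width: 61.8
gripper_force: 0.0
```

Call:
step_arm --plan '[0,0,0.3,0,0,0,0,0,0.2,0,0,0,0,0,0,0,0,0]'

```text
time_s: 19.37
ee_pos: [502.5, 280.5, 12.5]
ee_rot: [180.0, -0.0, 103.0]
force: [-1.2, 0.6, 0.6]
gripper_width: 62.1
gripper_force: 0.0
```

Call:
step_arm --plan '[0,0,0.2,0,0,0,0,0,0,0,0,0]'

```text
time_s: 19.53
ee_pos: [502.7, 280.8, 11.6]
ee_rot: [179.9, -0.0, 103.0]
force: [-0.9, -1.4, 5.8]
gripper_width: 62.1
gripper_force: 2.9
```

Call:
step_arm --plan '[0,0,0.2,0,0,0,0,0,0.1,0,0,0,0,0,0,0,0,0]'

```text
time_s: 19.78
ee_pos: [502.9, 280.9, 9.9]
ee_rot: [179.9, -0.0, 103.0]
force: [-3.7, -1.8, 14.7]
gripper_width: 61.8
gripper_force: 6.9
```

Call:
step_arm --plan '[0,0,0.2,0,0,0,0,0,0.1,0,0,0,0,0,0,0,0,0]'

```text
time_s: 20.03
ee_pos: [502.7, 280.9, 5.0]
ee_rot: [179.9, -0.0, 103.0]
force: [0.1, 0.4, 0.1]
gripper_width: 61.6
gripper_force: 0.0
```

Call:
step_arm --plan '[0,0,0.2,0,0,0,0,0,0,0,0,0]'

```text
time_s: 20.2
ee_pos: [502.8, 280.9, 3.7]
ee_rot: [179.9, -0.0, 103.0]
force: [-1.4, -1.0, 10.2]
gripper_width: 62.0
gripper_force: 5.1
```

Call:
step_arm --plan '[0,0,0.2,0,0,0,0,0,0.1,0,0,0,0,0,0,0,0,0]'

```text
time_s: 20.45
ee_pos: [502.8, 280.9, 3.6]
ee_rot: [179.9, -0.0, 103.0]
force: [-5.9, -2.8, 29.4]
gripper_width: 61.8
gripper_force: 14.6
```

Call:
step_arm --plan '[0,0,-0.8,0,0,0,2.6,0,0,0,0,0,0,0,0,0,0,0,0,0,0.5,0,0,0,0,0,0,0,0,0]'

```text
time_s: 20.87
ee_pos: [497.1, 307.1, 3.7]
ee_rot: [179.9, -0.1, 103.0]
force: [-1.7, 1.2, 12.3]
gripper_width: 61.8
gripper_force: 6.5
```

Call:
step_arm --plan '[0,0,0.2,0,0,0,0,0,0.1,0,0,0,0,0,0,0,0,0]'

```text
time_s: 21.12
ee_pos: [497.1, 307.2, 3.6]
ee_rot: [179.9, -0.2, 103.0]
force: [-7.0, -0.2, 30.4]
gripper_width: 62.0
gripper_force: 15.2
```

Call:
step_arm --plan '[0,0,-0.8,0,0,0,-2.6,0,0,0,0,0,-2.6,0,0,0,0,0,0,0,0,0,0,0,0,0,0.5,0,0,0]'

```text
time_s: 21.53
ee_pos: [508.7, 253.7, 3.4]
ee_rot: [180.0, 0.0, 102.9]
force: [-10.4, -13.3, 65.8]
gripper_width: 61.9
gripper_force: 33.0
```

Call:
step_arm --plan '[0,0,0.2,0,0,0,0,0,0.1,0,0,0,0,0,0,0,0,0]'

```text
time_s: 21.78
ee_pos: [508.7, 253.6, 3.6]
ee_rot: [180.0, 0.2, 103.0]
force: [-5.5, -11.2, 34.0]
gripper_width: 61.8
gripper_force: 17.7
```

Call:
step_arm --plan '[0,0,-1,0,0,0,0,0,-2,0,0,0,0,0,-3,0,0,0,-3,0,-3,0,0,0,-3.5,0,-1,0,0,0]'

```text
time_s: 22.2
ee_pos: [524.8, 194.9, 101.9]
ee_rot: [179.6, -0.1, 103.3]
force: [0.8, 0.3, -0.0]
gripper_width: 62.0
gripper_force: 0.0
```

Call:
step_arm --plan '[0,0,0,0,0,0,0,0,0,0,0,0,0,0,0,0,0,0,0,0,0,0,0,0,0,0,0,0,0,0]'

```text
time_s: 22.62
ee_pos: [521.9, 193.4, 97.5]
ee_rot: [-179.9, -0.0, 103.1]
force: [0.0, -0.4, -0.1]
gripper_width: 62.1
gripper_force: 0.0
```

```bash
python3 - <<'E'
from h import *
s=sensors.state();print(s['ee_pos'],s['force'])
p=viewer.grab_frame('wrist');save(p,'end.png')
hsv=cv2.cvtColor(p['img'],cv2.COLOR_RGB2HSV)
m=((hsv[...,1]<255)&(hsv[...,0]>60)&(hsv[...,0]<90)&(hsv[...,1]>120)).astype(np.uint8)
for o in viewer.pinpoint('hole1',p)[:4]:print(np.round(onz(p,o['location'],22,True),1),round(o['score'],2),np.round(o['location']))
A=[onz(p,o['location'],22,True) for o in viewer.pinpoint('hole1',p)[:4]]
A=sorted(A,key=lambda a:a[0]); A=sorted(A[:2],key=lambda a:-a[1])+sorted(A[2:],key=lambda a:-a[1])
d=lambda i,j:round(float(np.linalg.norm(A[i]-A[j])),1)
print('1-2',d(0,1),'(116) 3-4',d(2,3),'(100) 1-3',d(0,2),'2-4',d(1,3),'(76.4)')
# outline of the green board at home height: size tells its height
n,lab,st,_=cv2.connectedComponentsWithStats(m);i=1+st[1:,4].argmax()
c=cv2.boxPoints(cv2.minAreaRect(np.array([onz(p,q,22,True)[:2] for q in np.argwhere(lab==i)[:,::-1]],np.float32)))
print(np.round(c,1).tolist(),np.linalg.norm(c[0]-c[1]),np.linalg.norm(c[1]-c[2]))
E
```

```text
[521.91621378 193.3955263   97.53633425] [ 0.04208611 -0.44428167 -0.0789006 ]
[454.1 328.8  22. ] 0.93 [214.  29.]
[475.8 212.5  22. ] 0.73 [209. 158.]
[527.5 336.6  22. ] 0.73 [297.  38.]
[551.2 240.2  22. ] 0.72 [297. 147.]
1-2 118.4 (116) 3-4 99.3 (100) 1-3 73.9 2-4 80.3 (76.4)
[[439.20001220703125, 337.29998779296875], [470.0, 202.5], [566.7000122070312, 224.60000610351562], [535.9000244140625, 359.3999938964844]] 138.2765 99.23607
```

```bash
python3 - <<'E'
from h import *
p=viewer.grab_frame('wrist');hsv=cv2.cvtColor(p['img'],cv2.COLOR_RGB2HSV)
m=(hsv[...,1]<120).astype(np.uint8);O=[]
for u,v in((214,29),(209,158),(297,38),(297,147)):
    w=np.zeros_like(m);cv2.circle(w,(u,v),14,1,-1)
    n,l,st,_=cv2.connectedComponentsWithStats(m&w);i=1+st[1:,4].argmax()
    h=cv2.moments(cv2.convexHull(np.argwhere(l==i)[:,::-1].astype(np.int32)));c=(h['m10']/h['m00'],h['m01']/h['m00'])
    print(st[i],np.round(c,1));O.append(onz(p,c,22,True))
print(np.round(O,1).tolist(),*fit(HP,O))
E
```

```text
[203  20  20  18 291] [212.4  28.5]
[203 145  20  20 306] [212.5 154.9]
[288  28  20  19 296] [297.7  37. ]
[287 137  20  20 315] [296.7 146.4]
[[452.6, 328.8, 22.0], [478.4, 215.5, 22.0], [528.6, 338.1, 22.0], [551.0, 240.4, 22.0]] [502.65713859 280.71146624] 12.888630811928886 [[-0.1  0. ]
 [-0.1 -0.2]
 [ 0.1  0.2]
 [ 0.1 -0.1]]
```

Residuals are 0.2 mm or less at z = 22 for all four corners, so the board is flat and home.

```bash
python3 -c "
from h import *
print(env.job_done())"
```

```text
the job is handed in; nothing more can be done
None
```

The board is in the control box, pressed home flat and level on all four standoffs (corners checked by camera to about 0.2 mm), and the job was handed in at about 23 s; the bystanders were not re-checked afterwards, but no contact with them was felt.

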